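Post a cased board through the returns bin's sprung flap

ROBOT

A 7-joint arm with a two-finger parallel gripper is mounted at the origin on the work surface. World frame = base frame: x ahead of the robot, y to its left, z up, the work surface at z = 0. Lengths are in m, angles in rad, forces in N, time in s.
With the tool pointing down it reaches from about 0.4 to 0.85 m from the base axis. Payload 10.4 kg.
Tool frame: the origin (TCP) lies midway between the tips of the shut fingers; the grasp point (between the pads) lies r.tcp_to_grasp behind it (r.tcp_to_grasp is the distance from the TCP to the grasp point, in m); z points along the fingers, y is the direction in which the jaws open and shut (so a half turn about z gives the same grasp; the last joint's range is limited). The gripper opens to 85 mm and grips with 20 to 120 N. Pads are 22 mm wide; open, the fingers measure 114 mm over their backs; the gripper's body (76 mm by 85 mm) begins 54 mm behind the grasp point. The pads swing forward as they close: fully open they stand 13 mm farther back than shut.
Start: joints at [-1.287, 0.332, -0.065, 1.46, 0.022, 1.35, -0.088], TCP at [0.189, 0.596, 0.231] pointing down, gripper open.
Joint ranges: [-2.6, 2.6], [-0.5, 2.12], [-1.47, 1.34], [0.16, 2.42], [-1.27, 4.41], [0.06, 2.06], [-2.6, 2.6]. Speed limits (rad/s): [2.22, 2.22, 2.79, 2.79, 3.14, 3.14, 3.14].

INTERFACE

Orientations are given as a unit quaternion [w, x, y, z].
In Python, from rig import r, read_camera gives the robot as it stands.
- The arm moves only by the shell command python3 -m pendant 'ROWS'. ROWS is JSON, a list that holds one entry, the list of rows, each a list of 7 numbers: the shift along the tool's x, y, z in m, then the turn, a rotation vector about the tool's x, y, z in degrees, then the finger opening in m, from 0 to 0.0854. In form: [[[x, y, z, ax, ay, az, fingers], ...]]. A call has 1 to 12 rows; each row shifts and turns the pose as measured when the row begins, along the tool's axes as they then stand; what a row does not reach is not made up. A row lasts 1/8 s, in which the tool goes at most 62.5 mm and 10.7 degrees, less where a joint would pass 70% of its speed; a pose out of reach is approached as far as the arm can. A call with a gripper value outside its range is refused whole. The fingers move at their own pace and stop on an object; the grip force is fixed at half the most. Time passes only in rows, so rows that do not move let the fingers close. It gives the time, the measured TCP pose, the force and the opening at its end, in the units of the state.
- r.get_state(): the state, without advancing time (a new reading comes with each control period).
- read_camera(name): name is "scene" or "top" or "wrist"; returns a dict with "image" (384x512x3 uint8, blue, green, red), "fx", "fy", "cx", "cy" (pixels), "R" (3x3) and "t" (3): a world point X has camera coordinates R X + t. Camera axes: x right, y down, z forward; pixel columns grow to the right and rows downward; lengths in m; the calibration is good to about 2 mm. A picture is of the moment at which its call begins. There is no depth.
- r.hand_in(): hands the job in, once; it reports no verdict.
The state is a dict: "time_s": time; "joints": joint angles; "joint_vel": joint speeds; "joint_torque": joint torques, N m; "ee_pos": TCP position; "tool_rot": TCP orientation; "contact_force": force on the tool from outside, world axes, zero at the start; "torque": the same for the moment, N m; "opening": opening from 0.0 (shut) to 1.0 (fully open).
Only numpy, scipy, OpenCV 4.12 (cv2) and the standard library are available. Lean on these libraries where they do the work, as an engineer would, in place of code of your own. Each camera call takes 0.05 s, during which the arm holds its last target.

TASK

Post the little clear case (with the faulty charging port board in it) into the returns bin: push the bin's self-closing flap open with one fingertip, keep it open with that finger, and with the other finger push the case along the deck and over the edge so that it drops into the bin; then take the hand away so the flap springs shut. Only push: never pinch or lift the case, and do not shove the flap open with the case itself. Leave the other things on the table where they are.

Things in the scene. Friction and masses are not known exactly. Their poses are not given: they have to be found in the camera images.
- bin: Returns bin, fixed, 250 x 200 x 140 high (mm). Origin: on the table, below the middle of the deck's far edge; +x is the pushing direction, from deck into mouth. x -115 to 0: flat grey metal deck 200 wide, top at height 95, no rims. x 0 to 131: clear-walled hopper, 190 wide inside, floor at height 4. Flap covers the mouth from x 5 to 62; a clear cover at height 136 to 140 closes it behind x 67.
- hinge (a point): Middle of the flap's hinge: a level steel rod (radius 4 mm) along the bin's y, at bin x = 62 mm, 140 mm above the table. Clear side cheeks 5 mm thick stand just outside y = +-95 mm: 107 mm high from bin x = 2 to 50 mm, 140 mm high beyond. Axes as the bin's.
- flap (a joint): Flap angle, rad: 0 shut, 0.95 fully open (near upright). Aluminium plate 70 mm down the slope x 184 wide x 4. Shut, it slopes at 36 deg from level from the hinge rod down towards the deck; free edge at bin x = 5, height 99 mm. Pushed in +x or downward, the free edge swings down and away from the deck. A spring shuts it: about 1 N at the free edge starts it, about 3 N at mid-slope holds it well open.
- case: Small clear plastic case with the black port board inside, 44 mm (its x) x 36 mm (its y) x 16 mm high, about 40 g. Origin: centre of its underside. It lies flat on the bin's deck, its x roughly along the bin's x, and slides easily when pushed. It tips into the mouth once its centre is past the deck's edge, if the flap is open.
- screwdriver: Bystander: steel micro screwdriver, 130 mm long, lying on the table in front of the bin. Origin at its underside.
- cup: Bystander: white ceramic cup for screws, 68 mm across, 55 mm high, on the table beside the bin (+y side). Origin: centre of its underside.
- wedge: Bystander: orange plastic opening wedge, 70 x 22 x 10 mm, on the table beside the bin (-y side). Origin: centre of its underside.
- phone: Bystander: black phone, 150 x 72 x 9 mm, lying on the table. Origin: centre of its underside.
- jar: Bystander: amber glass jar, 48 mm across, 60 mm high, on the table. Origin: centre of its underside.
- tweezers: Bystander: steel tweezers, 120 mm long, lying on the table. Origin: centre of the underside.
Not all that is in view belongs to the job. What is meant by the case is not purple, and is the larger of those in its own colour.

How it is judged:
On the way, in this order (a step that is already met when the one before it is completed fails the run):
1. a finger has pushed the flap open while the case is still on the deck (value of joint flap above 0.12 rad and contact force between the fingers and flap above 0.2 N and x of case in the frame of bin below -0.005 m), for 0.1 s.
2. the case goes over the deck's edge while a finger holds the flap open (value of joint flap above 0.12 rad and contact force between the fingers and flap above 0.2 N and x of case in the frame of bin above 0 m), for 0.02 s.
At the end, for the whole second after the job is handed in: the case rests inside the bin's hopper (underside centre within its walls and under 60 mm above the table), moving less than 0.03 m/s, and the flap is shut again (under 0.05 rad) (x of case in the frame of bin between 0 and 0.131 m and y of case in the frame of bin between -0.095 and 0.095 m and height (world z) of case below 0.06 m and linear speed of case below 0.03 m/s and value of joint flap below 0.05 rad); the robot touches nothing.
It fails at once if the case is lifted off the deck (more than 15 mm above it) (height (world z) of case above 0.11 m).
It fails at once if the case is squeezed or pressed hard (over 12 N) (contact force between the fingers and case above 12 N).
It fails at once if the case, still on the deck, is shoved against the flap (contact force between case and flap above 1 N and x of case in the frame of bin below -0.003 m).
It fails at once if the screwdriver, cup, wedge, phone, jar or tweezers is displaced by more than 20 mm (distance of any of screwdriver, cup, wedge, phone, jar, tweezers from where it was at the start of the episode above 0.02 m).
It also fails if it takes over 35 s, if anything falls off the work surface, if the arm or the gripper's body presses on something with over 40 N, if the wrist force passes 120 N, or if a joint passes its speed limit or range.

## Working session

There is one attempt and no reset: what is moved stays moved. The work goes in short steps, Python scripts to look and compute and a shell command to move; the robot and the scene stay as the last step left them, time stands still between calls to the robot, and variables do not carry over. Pictures are saved under pics/ and viewed, and the job is handed in when it is done.

```bash
ls; mkdir -p pics
python3 - <<'E'
from rig import r, read_camera
import cv2,json,numpy as np
print(r.get_state()); print(r.tcp_to_grasp)
for n in ["scene","top","wrist"]:
    c=read_camera(n); cv2.imwrite(f"pics/{n}0.png",c["image"]); 
    print(n,c["fx"],c["fy"],c["cx"],c["cy"],np.round(c["R"],4).tolist(),np.round(c["t"],4).tolist())
E
```

```text
pics
{'time_s': 0.0, 'joints': array([-1.2865947 ,  0.33287903, -0.0646708 ,  1.46098024,  0.02158982,
        1.34991196, -0.08850724]), 'joint_vel': array([-9.04363833e-05, -8.24376172e-04, -3.25232316e-04, -1.65286751e-03,
       -9.18731643e-04, -2.27891501e-03,  3.93444210e-04]), 'joint_torque': array([-1.92312618e-04, -6.25446439e+01,  4.90451173e-02, -3.91607380e+01,
        1.61776895e-02,  9.92668094e-03, -6.86840558e-07]), 'ee_pos': array([0.18865698, 0.59542996, 0.23049281]), 'tool_rot': array([-7.84361567e-05,  1.52807388e-01,  9.88255712e-01, -7.37674216e-04]), 'contact_force': array([-0.93770289,  0.18858023, -0.05402719]), 'torque': array([ 0.01419458,  0.00015115, -0.01527521]), 'opening': 0.9963773995824227}
0.0187
scene 447.1219119311022 447.1219119311022 259.55696650244704 193.0169155664421 [[0.4266, 0.9044, 0.0092], [0.6852, -0.3165, -0.656], [-0.5904, 0.2862, -0.7547]] [-0.2809, -0.2668, 1.3457]
top 454.4764641680992 454.4764641680992 250.6065810080009 191.06194153728768 [[0.0171, -0.9996, -0.0215], [-0.9806, -0.0126, -0.1958], [0.1954, 0.0245, -0.9804]] [0.0644, 0.5723, 1.1771]
wrist 292.7255763959146 292.7255763959146 254.83032093178937 191.12403812451757 [[0.3021, 0.9533, -0.0007], [0.9096, -0.2881, 0.2994], [0.2852, -0.0911, -0.9541]] [-0.6247, -0.038, 0.3787]
```

View pics/scene0.png

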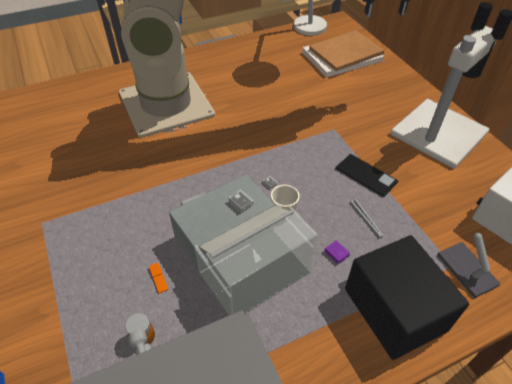

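View pics/top0.png

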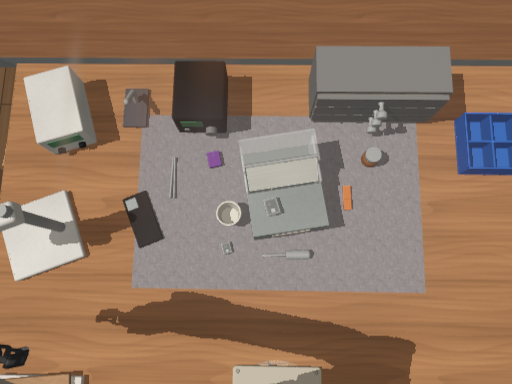

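View pics/wrist0.png

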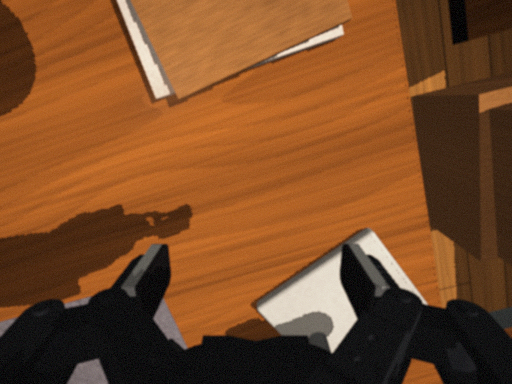

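The scene view shows the bin, with a clear case on its deck at scene (241,201). In the top view, things that could be taken for the case are:
- the clear case on the deck at (271,207)
- a smaller clear case on the table at (227,248)
- a purple box at (214,159)

The description (not purple, larger of its colour, on the deck) points to (271,207). I'll check that in a close crop.

Run:
```python
import cv2,numpy as np
a=cv2.imread("pics/top0.png"); cv2.imwrite("pics/topc.png",cv2.resize(a[120:270,200:350],None,fx=4,fy=4,interpolation=cv2.INTER_CUBIC))
a=cv2.imread("pics/scene0.png"); cv2.imwrite("pics/scenec.png",cv2.resize(a[170:315,150:340],None,fx=4,fy=4,interpolation=cv2.INTER_CUBIC))
```

```text
(no output)
```

View pics/topc.png

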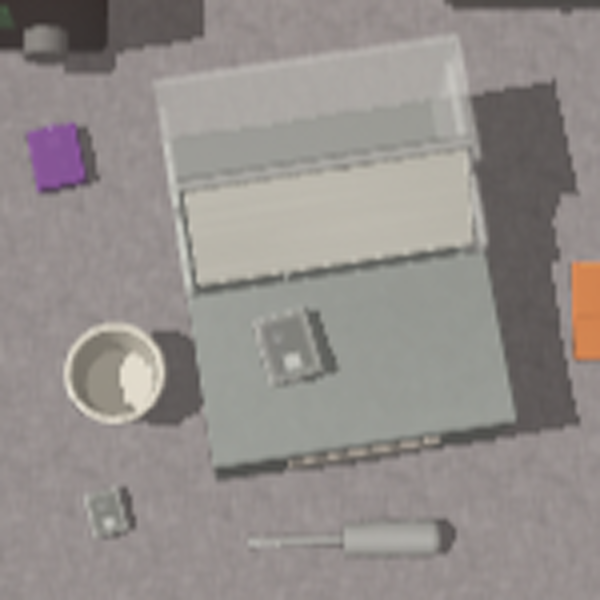

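View pics/scenec.png

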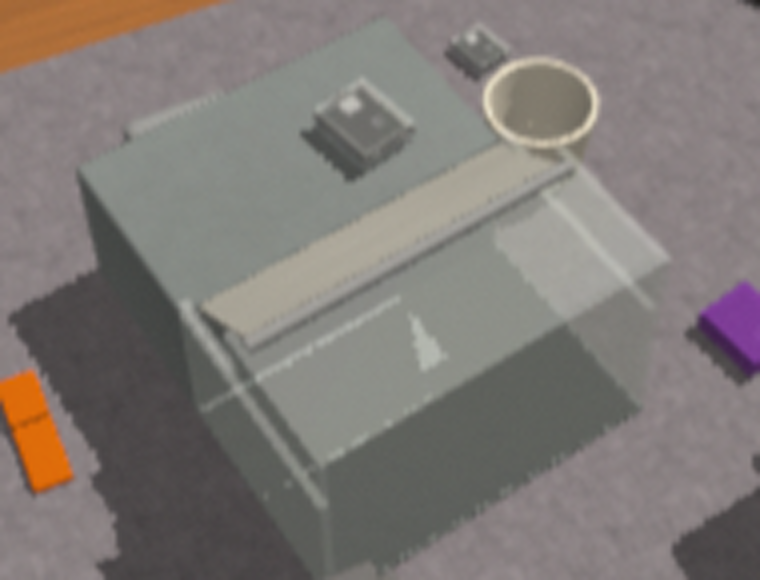

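```bash
cat > h.py <<'E'
import numpy as np
from rig import r, read_camera
def ray(c,u,v,z):
    d=c["R"].T@np.array([(u-c["cx"])/c["fx"],(v-c["cy"])/c["fy"],1]); o=-c["R"].T@c["t"]
    return o+d*(z-o[2])/d[2]
def proj(c,X):
    p=c["R"]@np.asarray(X)+c["t"]; return c["fx"]*p[0]/p[2]+c["cx"], c["fy"]*p[1]/p[2]+c["cy"]
E
python3 - <<'E'
from h import *
np.set_printoptions(precision=4,suppress=True)
T=read_camera("top");S=read_camera("scene")
t=lambda u,v,z:ray(T,200+(u+.5)/4-.5,120+(v+.5)/4-.5,z)
s=lambda u,v,z:ray(S,150+(u+.5)/4-.5,170+(v+.5)/4-.5,z)
print("near+y",t(213,466,.095),s(387,18,.095))
print("near-y",t(515,416,.095),s(80,172,.095))
print("far+y",t(192,292,.095),s(495,140,.095))
print("far-y",t(486,248,.095),s(188,303,.095))
for p in [(253,318),(308,307),(327,372),(272,385)]: print("case",t(*p,.111))
for p in [(363,78),(413,128),(367,162),(315,113)]: print("caseS",s(*p,.111))
print("cup",t(115,373,.055),"small",t(108,512,.01),"driver tip",t(250,543,.005),t(440,537,.01))
E
```

```text
near+y [0.4453 0.0641 0.095 ] [0.4471 0.0653 0.095 ]
near-y [ 0.4806 -0.1305  0.095 ] [ 0.4816 -0.1293  0.095 ]
far+y [0.5595 0.0798 0.095 ] [0.5546 0.0812 0.095 ]
far-y [ 0.5915 -0.1133  0.095 ] [ 0.5849 -0.106   0.095 ]
case [0.5398 0.0395 0.111 ]
case [0.5474 0.0041 0.111 ]
case [ 0.5052 -0.0084  0.111 ]
case [0.4963 0.0268 0.111 ]
caseS [0.4966 0.0289 0.111 ]
caseS [0.5404 0.0388 0.111 ]
caseS [0.5514 0.0072 0.111 ]
caseS [ 0.5088 -0.0045  0.111 ]
cup [0.511 0.132 0.055] small [0.4209 0.1375 0.01  ] driver tip [0.4015 0.0394 0.005 ] [ 0.4074 -0.0905  0.01  ]
```

The crop confirms it: the clear case on the deck at top px (272,206) is visibly larger than the other clear one at (227,248).

The deck fit gives a bin origin of about (0.577, -0.012) and yaw of about 10°. In the bin frame the case is at about (-48, +38) mm.

My plan is to set the jaw axis 50° off the pushing direction, so the +y-tool finger leads into the flap while the other finger's corner pushes the case. First I'll move over at height.

```bash
python3 -m pendant '[[[-0.035,-0.035,0,0,0,0,0.085],[-0.035,-0.035,0,0,0,0,0.085],[-0.035,-0.035,0,0,0,0,0.085],[-0.035,-0.035,0,0,0,0,0.085],[-0.035,-0.035,0,0,0,0,0.085],[-0.035,-0.035,0,0,0,0,0.085],[-0.035,-0.035,0,0,0,0,0.085],[-0.035,-0.035,0,0,0,0,0.085],[-0.035,-0.035,0,0,0,0,0.085],[-0.035,-0.035,0,0,0,0,0.085]]]'
```

```text
time_s: 1.5
ee_pos: [0.4214, 0.1452, 0.23]
tool_rot: [-0.0, 0.15, 0.989, 0.001]
contact_force: [0.6, 1.1, 0.5]
opening: 0.994
```

```bash
python3 -m pendant '[[[0,0,0,0,0,10.2,0.085],[0,0,0,0,0,10.2,0.085],[0,0,0,0,0,10.2,0.085],[0,0,0,0,0,10.2,0.085],[0,0,0,0,0,10.2,0.085],[0,0,0,0,0,10.2,0.085],[0,0,0,0,0,10.2,0.085],[0,0,0,0,0,10.2,0.085],[0,0,0,0,0,10.2,0.085],[0,0,0,0,0,10.2,0.085],[0,0,0,0,0,10.2,0.085]]]'
cat >> h.py <<'E'
from scipy.spatial.transform import Rotation as Rn
O=np.array([0.5765,-0.0125]); yaw=np.deg2rad(10.2)
ex=np.array([np.cos(yaw),np.sin(yaw)]);ey=np.array([-ex[1],ex[0]])
def pose():
    s=r.get_state(); q=s["tool_rot"]; Rm=Rn.from_quat([q[1],q[2],q[3],q[0]]).as_matrix()
    return np.array(s["ee_pos"]),Rm,s
def goto(bx,by,z,theta=50):
    p,Rm,s=pose(); w=O+bx*ex+by*ey
    d=np.array([*w,z])-p
    print("time",s["time_s"],"ee bin",((p[:2]-O)@ex).round(4),((p[:2]-O)@ey).round(4),p[2].round(4),"tool shift needed",(Rm.T@d).round(4))
    a=np.rad2deg(np.arctan2(Rm[1,1],Rm[0,1])); print("tool y angle in bin",a-10.2,"want",-theta,"tilt z",Rm[:,2].round(3))
E
python3 -c "
from h import *
goto(-.066,-.002,.2)"
```

```text
time_s: 2.88
ee_pos: [0.4225, 0.1402, 0.2304]
tool_rot: [-0.001, 0.919, 0.395, 0.001]
contact_force: [1.2, -0.3, -0.3]
opening: 0.996
time 2.875 ee bin -0.1245 0.1776 0.2304 tool shift needed [-0.0594  0.1794  0.03  ]
tool y angle in bin -53.65745952260421 want -50 tilt z [ 0.001  0.003 -1.   ]
```

```bash
python3 -m pendant '[[[-0.015,0.045,0,0,0,-3.6,0.085],[-0.012,0.046,0,0,0,0,0.085],[-0.012,0.046,0,0,0,0,0.085],[-0.012,0.042,0,0,0,0,0.085],[0,0,0,0,0,0,0.085]]]'
python3 - <<'E'
from h import *
import cv2
goto(-.066,-.002,.1)
for n in ["top","wrist","scene"]:
    c=read_camera(n); cv2.imwrite(f"pics/{n}1.png",c["image"])
E
```

```text
time_s: 3.5
ee_pos: [0.5269, -0.0197, 0.2305]
tool_rot: [-0.001, 0.906, 0.423, 0.002]
contact_force: [-0.4, 0.6, -0.8]
opening: 0.994
time 3.5 ee bin -0.0501 0.0017 0.2305 tool shift needed [-0.015  -0.0073  0.1304]
tool y angle in bin -50.20497097895469 want -50 tilt z [ 0.002  0.003 -1.   ]
```

View pics/wrist1.png

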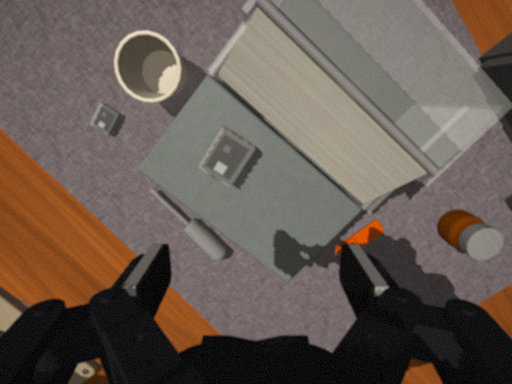

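View pics/scene1.png

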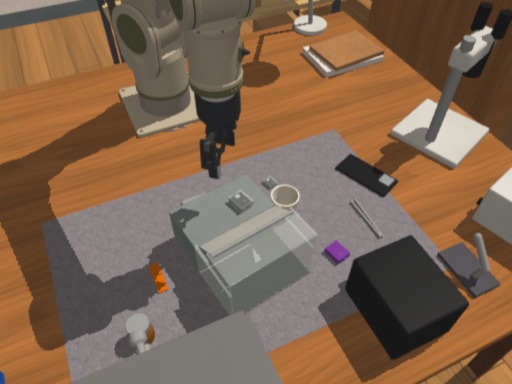

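Run:
```python
import cv2
a=cv2.imread("pics/wrist1.png"); cv2.imwrite("pics/w1c.png",cv2.resize(a[60:290,130:390],None,fx=3,fy=2.6,interpolation=cv2.INTER_CUBIC))
```

```text
(no output)
```

View pics/w1c.png

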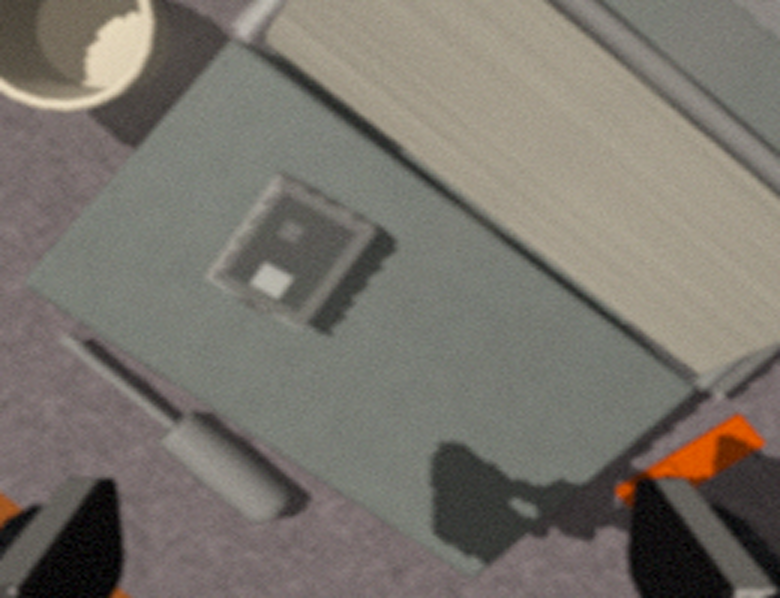

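Run:
```python
from h import *
np.set_printoptions(precision=4,suppress=True)
W=read_camera("wrist")
f=lambda u,v,z:ray(W,130+(u+.5)/3-.5,60+(v+.5)/2.6-.5,z)
for n,p,z in [("n+",(30,280),.095),("f+",(238,42),.095),("f-",(690,388),.095),("n-",(475,575),.095),("cf+",(280,175),.111),("cf-",(378,230),.111),("cn-",(307,325),.111),("cn+",(208,275),.111)]:
    w=f(*p,z); print(n,w,((w[:2]-O)@ex*1e3).round(1),((w[:2]-O)@ey*1e3).round(1))
```

```text
n+ [0.4484 0.0672 0.095 ] -112.0 101.1
f+ [0.5558 0.0855 0.095 ] -3.0 100.1
f- [ 0.5884 -0.1046  0.095 ] -4.6 -92.8
n- [ 0.4812 -0.1249  0.095 ] -113.7 -93.8
cf+ [0.5381 0.0442 0.111 ] -27.7 62.6
cf- [0.5483 0.0117 0.111 ] -23.4 28.8
cn- [ 0.5097 -0.0004  0.111 ] -63.6 23.7
cn+ [0.4985 0.0325 0.111 ] -68.8 58.1
```

```bash
python3 -m pendant '[[[-0.012,-0.010,0.03,0,0,0,0.085],[0,0,0.04,0,0,0,0.085],[0,0,0.03,0,0,0,0.085],[0,0,0,0,0,0,0.085]]]'
python3 - <<'E'
from h import *
import cv2
goto(-.066,.001,.089)
for n in ["top","wrist","scene"]:
    c=read_camera(n); cv2.imwrite(f"pics/{n}2.png",c["image"])
    p,Rm,s=pose()
    for sg in (1,-1): print(n,sg,np.round(proj(c,p+Rm@np.array([0,sg*.0425,-.013])),1))
a=cv2.imread("pics/top2.png"); b=cv2.imread("pics/scene2.png")
f=lambda x:cv2.resize(x,None,fx=3,fy=3,interpolation=cv2.INTER_CUBIC)
cv2.imwrite("pics/c2.png",np.hstack([f(a[140:290,215:345]),f(b[140:290,160:290])]))
E
```

```text
time_s: 4.2
ee_pos: [0.5092, -0.0121, 0.1292]
tool_rot: [-0.003, 0.903, 0.429, 0.003]
contact_force: [-0.7, 0.7, 0.2]
opening: 0.995
time 4.2 ee bin -0.0661 0.0123 0.1292 tool shift needed [-0.0076  0.0088  0.0401]
tool y angle in bin -49.358864742251 want -50 tilt z [ 0.004  0.008 -1.   ]
top 1 [294.2 195.9]
top -1 [272.6 221.7]
wrist 1 [343.5 261. ]
wrist -1 [171.5 260.8]
scene 1 [218.4 204.6]
scene -1 [230.3 175. ]
```

View pics/c2.png

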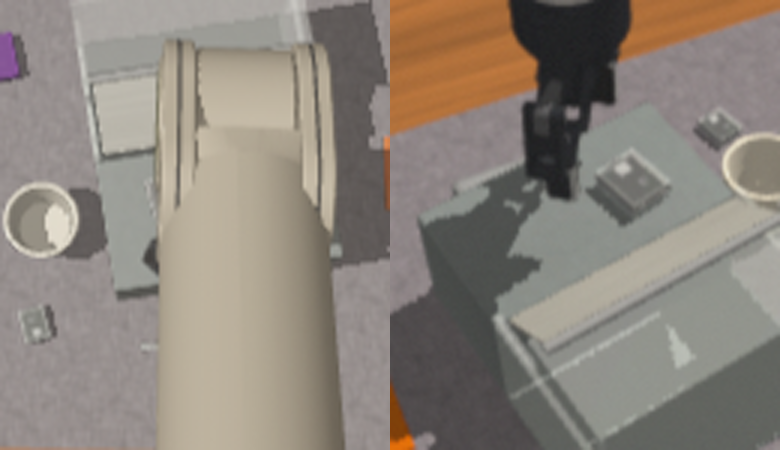

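View pics/wrist2.png

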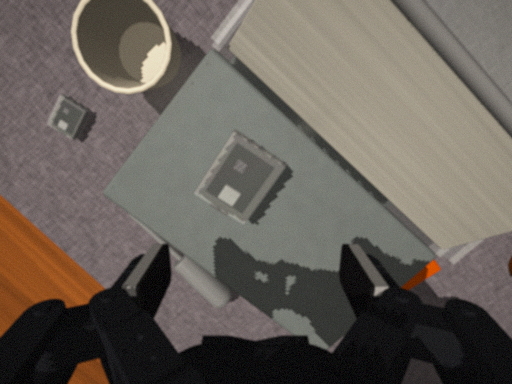

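Run:
```python
from h import *
W=read_camera("wrist"); p,Rm,s=pose()
pts=[(236,132),(286,164),(246,222),(196,190)]
w=np.array([ray(W,*q,.111) for q in pts])
b=np.c_[(w[:,:2]-O)@ex,(w[:,:2]-O)@ey]*1e3
print(b.round(1),b.mean(0))
d=np.array([ray(W,*q,.095) for q in [(106,190),(213,52),(437,254),(332,347)]])
print((np.c_[(d[:,:2]-O)@ex,(d[:,:2]-O)@ey]*1e3).round(1))
```

```text
[[-25.7  58.5]
 [-21.   25.5]
 [-63.   19.9]
 [-66.5  55. ]] [-44.04356517  39.69678989]
[[-109.7   98.2]
 [  -1.7   96.2]
 [  -1.3  -98.9]
 [-104.4 -100.3]]
```

```bash
python3 -m pendant '[[[-0.008,0.009,0.005,0,0,0,0.085],[0,0,0.020,0,0,0,0.085],[0,0,0.014,0,0,0,0.085],[0,0,0,0,0,0,0.085]]]'
python3 - <<'E'
from h import *
import cv2
goto(-.064,0,.089)
c=read_camera("wrist"); b=read_camera("scene")
f=lambda x,k:cv2.resize(x,None,fx=k,fy=k,interpolation=cv2.INTER_CUBIC)
cv2.imwrite("pics/c3.png",np.hstack([f(c["image"][80:330,80:430],1.2),f(b["image"][160:260,170:290],3)]))
E
```

```text
time_s: 4.9
ee_pos: [0.5164, -0.0267, 0.0946]
tool_rot: [-0.001, 0.904, 0.428, 0.009]
contact_force: [0.3, 0.0, 0.5]
opening: 0.996
time 4.9 ee bin -0.0617 -0.0033 0.0946 tool shift needed [ 0.0003 -0.0041  0.0056]
tool y angle in bin -49.487562746543446 want -50 tilt z [ 0.015  0.009 -1.   ]
```

View pics/c3.png

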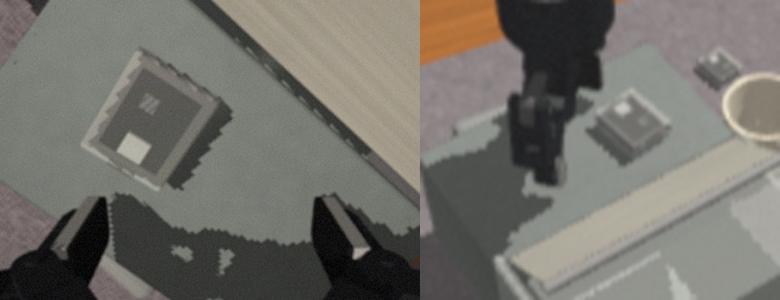

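```bash
python3 -m pendant '[[[0.002,-0.003,0.006,0,0,0,0.085],[0.008,0.006,0,0,0,0,0.085],[0,0,0,0,0,0,0.085]]]'
cat > look.py <<'E'
from h import *
import cv2,sys
goto(-.04,.0,.089); print(pose()[2]["contact_force"].round(2))
c=read_camera("wrist"); b=read_camera("scene")
f=lambda x,k:cv2.resize(x,None,fx=k,fy=k,interpolation=cv2.INTER_CUBIC)
cv2.imwrite(f"pics/{sys.argv[1]}.png",np.hstack([f(c["image"][80:330,80:430],1.2),f(b["image"][160:260,170:290],3)]))
E
python3 look.py c4
```

```text
time_s: 5.38
ee_pos: [0.5273, -0.0198, 0.0906]
tool_rot: [-0.0, 0.903, 0.429, 0.011]
contact_force: [-0.7, 0.9, 0.6]
opening: 0.996
time 5.375 ee bin -0.0497 0.0015 0.0906 tool shift needed [0.0063 0.0075 0.0018]
tool y angle in bin -49.44238363150909 want -50 tilt z [ 0.019  0.01  -1.   ]
[-0.7   0.89  0.6 ]
```

View pics/c4.png

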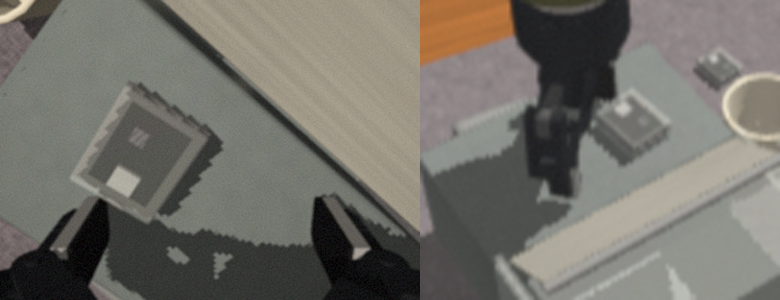

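```bash
python3 -m pendant '[[[0.004,0.003,0.001,0.5,-1.1,0,0.085],[0.005,0.005,0,0,0,0,0.085],[0.005,0.005,0,0,0,0,0.085],[0,0,0,0,0,0,0.085]]]'
python3 look.py c5
```

```text
time_s: 5.98
ee_pos: [0.5468, -0.0174, 0.0894]
tool_rot: [-0.0, 0.904, 0.428, -0.001]
contact_force: [-0.5, -0.1, 0.8]
opening: 0.996
time 5.975 ee bin -0.03 0.0005 0.0894 tool shift needed [-0.0079 -0.0061  0.0004]
tool y angle in bin -49.45795372437894 want -50 tilt z [-0.003 -0.    -1.   ]
[-0.5  -0.07  0.79]
```

View pics/c5.png

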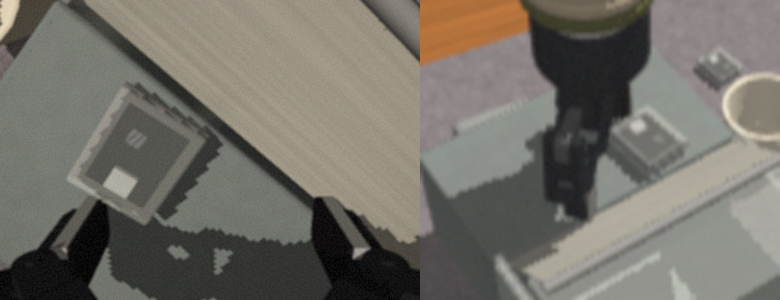

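```bash
python3 -m pendant '[[[0.005,0.004,0,0,0,0,0.085],[0.003,0.002,0,0,0,0,0.085],[0,0,0,0,0,0,0.085]]]'
python3 look.py c6
```

```text
time_s: 6.45
ee_pos: [0.5561, -0.0152, 0.0893]
tool_rot: [-0.001, 0.904, 0.428, -0.002]
contact_force: [-0.1, 0.2, 1.5]
opening: 0.994
time 6.45 ee bin -0.0206 0.0009 0.0893 tool shift needed [-0.0154 -0.0119  0.0003]
tool y angle in bin -49.50019188814326 want -50 tilt z [-0.004 -0.    -1.   ]
[-0.12  0.19  1.51]
```

View pics/c6.png

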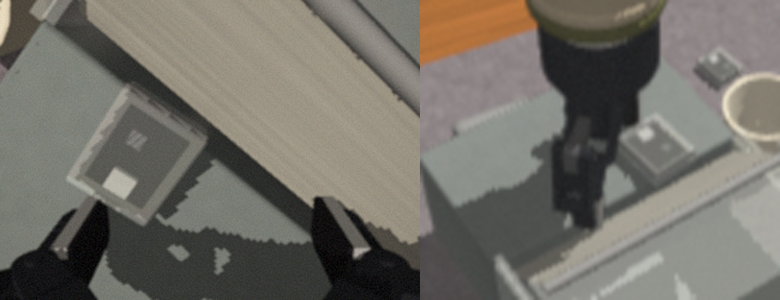

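Run:
```python
from h import *
import cv2
c=read_camera("wrist"); im=c["image"].copy()
def P(bx,by,z): 
    w=O+bx/1e3*ex+by/1e3*ey; return proj(c,[*w,z])
def flap(phi): 
    a=np.deg2rad(36)+phi; return 62-70*np.cos(a), .140-.070*np.sin(a)
out=cv2.resize(im[60:330,90:430],None,fx=2.2,fy=2.2,interpolation=cv2.INTER_CUBIC)
for phi,col in [(0,(255,0,0)),(.15,(0,255,0)),(.3,(0,0,255))]:
    x,z=flap(phi); q=[tuple(int((v-o)*2.2) for v,o in zip(P(x,y,z),(90,60))) for y in (92,-92)]
    cv2.line(out,*q,col,1)
q=[tuple(int((v-o)*2.2) for v,o in zip(P(0,y,.095),(90,60))) for y in (92,-92)]; cv2.line(out,*q,(255,255,255),1)
cv2.imwrite("pics/c7.png",out)
```

```text
(no output)
```

View pics/c7.png

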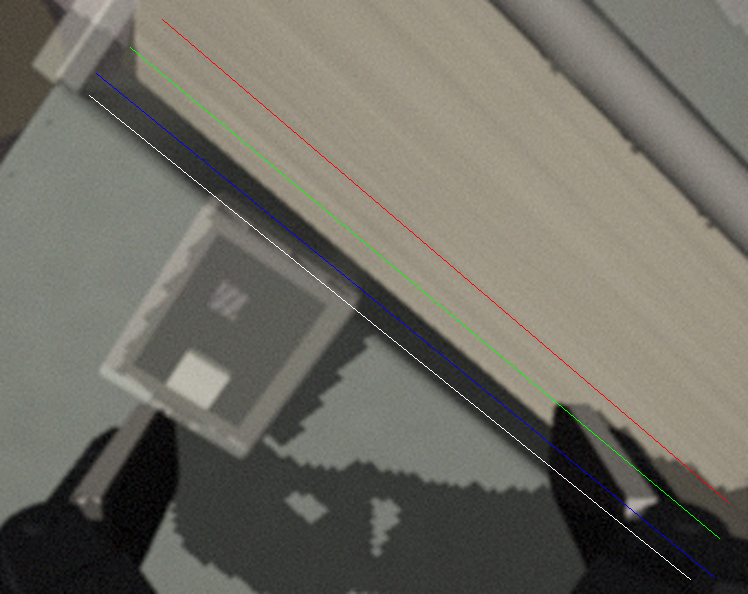

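The flap free edge sits about 73 px from the deck edge in this crop, which puts it roughly 0.14 rad open. The case front is right at the deck edge and is still on the deck. I'll advance another 7 mm and hold.

```bash
python3 -m pendant '[[[0.003,0.003,0,0,0,0,0.085],[0.002,0.002,0,0,0,0,0.085],[0,0,0,0,0,0,0.085]]]'
python3 look.py c8
```

```text
time_s: 6.98
ee_pos: [0.5628, -0.0144, 0.0891]
tool_rot: [-0.001, 0.904, 0.428, -0.002]
contact_force: [-1.3, -0.3, 0.6]
opening: 0.996
time 6.975 ee bin -0.0138 0.0005 0.0891 tool shift needed [-0.0203 -0.0166  0.0002]
tool y angle in bin -49.50308582434866 want -50 tilt z [-0.005  0.    -1.   ]
[-1.34 -0.31  0.63]
```

View pics/c8.png

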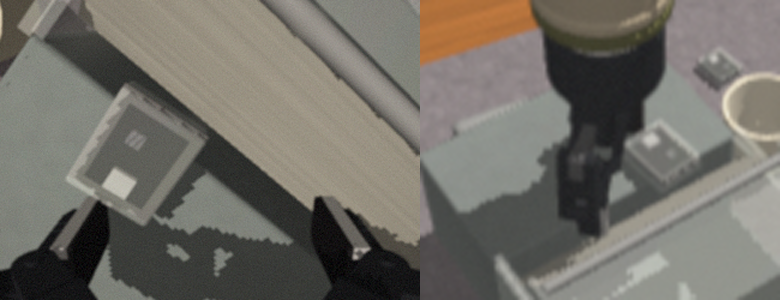

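The gap at the deck edge is now clearly wider with the finger on the flap, and the case front is just past the edge. Next I'll push it over.

```bash
python3 -m pendant '[[[0.004,0.003,0,0,0,0,0.085],[0.004,0.003,0,0,0,0,0.085],[0,0,0,0,0,0,0.085]]]'
python3 look.py c9
```

```text
time_s: 7.45
ee_pos: [0.5726, -0.0121, 0.0888]
tool_rot: [-0.001, 0.904, 0.428, -0.003]
contact_force: [-2.5, -0.3, 1.1]
opening: 0.994
time 7.45 ee bin -0.0038 0.001 0.0888 tool shift needed [-0.0282 -0.0227  0.    ]
tool y angle in bin -49.520291331006064 want -50 tilt z [-0.006  0.    -1.   ]
[-2.47 -0.29  1.1 ]
```

View pics/c9.png

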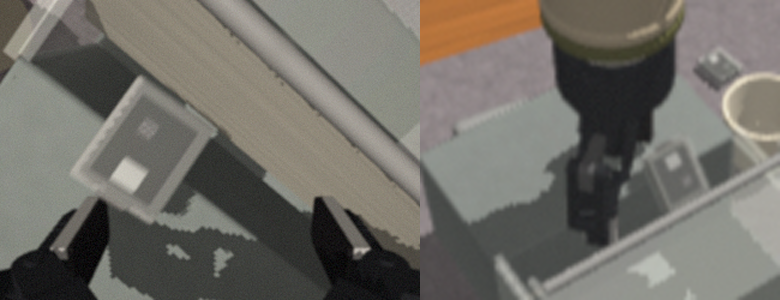

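The case is tipping nose-down over the edge and leaning towards the flap. I'll keep pushing.

```bash
python3 -m pendant '[[[0.004,0.003,0,0,0,0,0.085],[0.002,0.001,0,0,0,0,0.085],[0,0,0,0,0,0,0.085]]]'
python3 look.py c10
```

```text
time_s: 7.92
ee_pos: [0.5791, -0.0104, 0.0884]
tool_rot: [-0.001, 0.904, 0.428, -0.003]
contact_force: [-3.3, -0.0, 0.1]
opening: 0.999
time 7.925 ee bin 0.0029 0.0016 0.0884 tool shift needed [-0.0337 -0.0266 -0.0003]
tool y angle in bin -49.55905736887277 want -50 tilt z [-0.007 -0.    -1.   ]
[-3.27 -0.03  0.14]
```

View pics/c10.png

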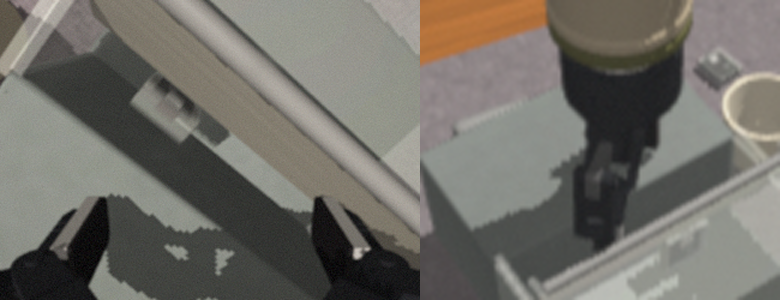

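The case is off the deck, at (175,105) in the wrist crop. It looks steep, so I'll check whether it has landed clear of the flap before letting the flap close.

```bash
python3 -m pendant '[[[0,0,0,0,0,0,0.085]]]'
python3 - <<'E'
from h import *
import cv2
c=read_camera("wrist")["image"]; b=read_camera("scene")["image"]
f=lambda x,k:cv2.resize(x,None,fx=k,fy=k,interpolation=cv2.INTER_CUBIC)
cv2.imwrite("pics/c11.png",np.hstack([f(c[90:240,90:290],2),f(b[190:290,190:290],3)]))
E
```

```text
time_s: 8.15
ee_pos: [0.579, -0.0103, 0.0885]
tool_rot: [-0.002, 0.904, 0.428, -0.003]
contact_force: [-3.4, -1.4, 0.6]
opening: 0.994
```

View pics/c11.png

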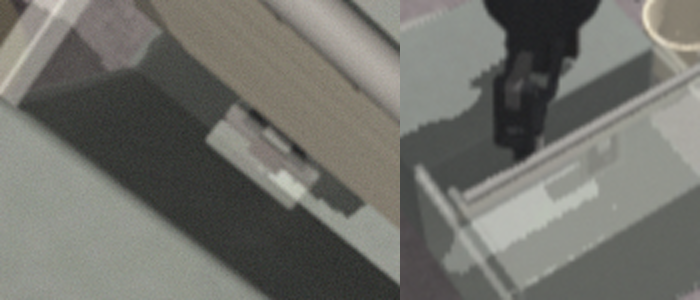

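The case looks to be down in the hopper, ahead of the flap's free edge and clear of it. I'll back straight out along -x and then lift.

```bash
python3 -m pendant '[[[-0.010,-0.008,0,0,0,0,0.085],[-0.010,-0.008,0,0,0,0,0.085],[-0.010,-0.008,0,0,0,0,0.085],[-0.010,-0.008,0,0,0,0,0.085],[-0.008,-0.007,0,0,0,0,0.085],[0,0,-0.03,0,0,0,0.085],[0,0,-0.04,0,0,0,0.085],[0,0,-0.04,0,0,0,0.085],[0,0,0,0,0,0,0.085]]]'
python3 look.py c12
python3 - <<'E'
from h import *
import cv2
for n in ("top","scene","wrist"): cv2.imwrite(f"pics/{n}12.png",read_camera(n)["image"])
E
```

```text
time_s: 9.38
ee_pos: [0.5136, -0.0235, 0.2028]
tool_rot: [-0.001, 0.904, 0.428, -0.001]
contact_force: [0.5, 0.4, 0.0]
opening: 0.992
time 9.375 ee bin -0.0639 0.0003 0.2028 tool shift needed [0.0181 0.0161 0.1137]
tool y angle in bin -49.52576674233411 want -50 tilt z [-0.003  0.001 -1.   ]
[0.53 0.44 0.01]
```

View pics/wrist12.png

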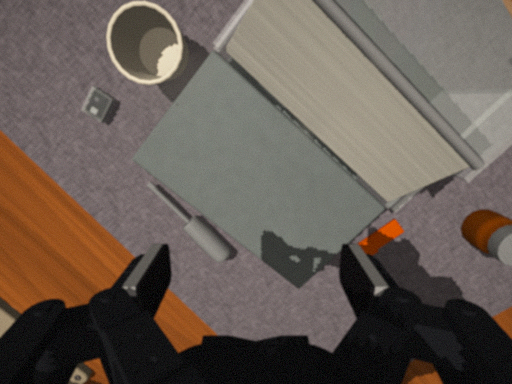

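View pics/scene12.png

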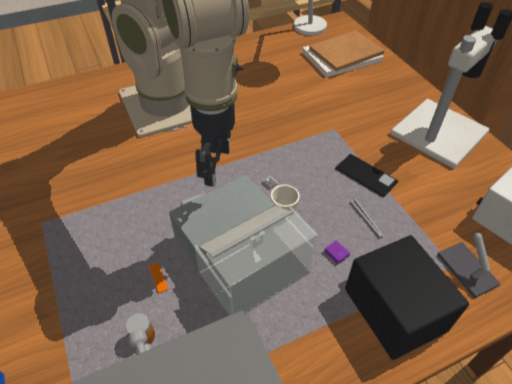

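The deck is empty and the flap looks shut. To confirm, I'll compare the flap with the first picture and look through the clear hopper.

Run:
```python
import cv2,numpy as np
f=lambda n:cv2.resize(cv2.imread(n)[190:310,180:320],None,fx=2.8,fy=2.8,interpolation=cv2.INTER_CUBIC)
cv2.imwrite("pics/cmp.png",np.hstack([f("pics/scene0.png"),f("pics/scene12.png")]))
a=cv2.imread("pics/scene0.png").astype(int);b=cv2.imread("pics/scene12.png").astype(int)
d=np.abs(a-b).max(2)
for n,(x,y) in dict(cup=(285,197),wedge=(158,278),phone=(366,175),jar=(140,332),tweez=(366,218)).items(): print(n,d[y-18:y+18,x-18:x+18].mean().round(1))
```

```text
cup 3.4
wedge 36.8
phone 2.5
jar 3.3
tweez 3.2
```

View pics/cmp.png

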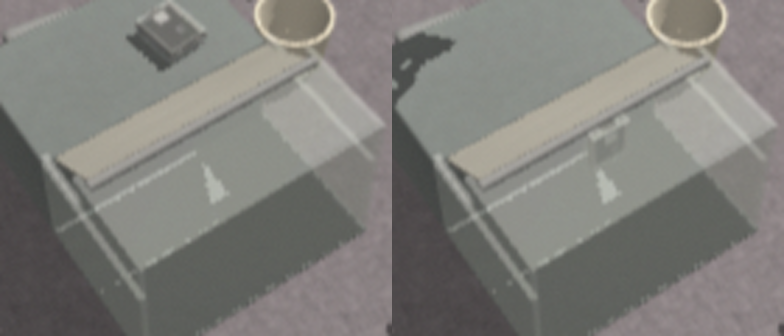

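```bash
python3 - <<'E'
from h import *
S=read_camera("scene")
for z in (.01,.03,.06):
    w=ray(S,256.5,240,z); print(z,((w[:2]-O)@ex*1e3).round(1),((w[:2]-O)@ey*1e3).round(1))
for v in (115,165):
    for z in (.004,.02,.048): 
        w=ray(S,256.5,190+v/2.8,z); print(v,z,((w[:2]-O)@ex*1e3).round(1),((w[:2]-O)@ey*1e3).round(1))
E
python3 -m pendant '[[[0,0,-0.02,0,0,0,0.085],[0,0,-0.02,0,0,0,0.085],[0,0,0,0,0,0,0.085],[0,0,0,0,0,0,0.085],[0,0,0,0,0,0,0.085],[0,0,0,0,0,0,0.085]]]'
python3 - <<'E'
from h import *
import cv2
f=lambda x:cv2.resize(x[190:310,180:320],None,fx=2.8,fy=2.8,interpolation=cv2.INTER_CUBIC)
n=read_camera("scene")["image"]; t=read_camera("top")["image"]
cv2.imwrite("pics/cmp2.png",np.hstack([f(cv2.imread("pics/scene12.png")),f(n)]))
print(np.abs(n.astype(int)-cv2.imread("pics/scene12.png"))[225:255,240:275].mean())
cv2.imwrite("pics/top13.png",t)
E
```

```text
0.01 1.7 47.1
0.03 13.1 38.9
0.06 30.2 26.7
115 0.004 -22.2 64.0
115 0.02 -12.7 57.2
115 0.048 3.9 45.3
165 0.004 18.2 35.5
165 0.02 26.9 29.2
165 0.048 42.2 18.3
time_s: 10.42
ee_pos: [0.5098, -0.0236, 0.2343]
tool_rot: [-0.003, 0.904, 0.428, -0.009]
contact_force: [-0.1, -0.1, -0.2]
opening: 0.997
0.8501587301587301
```

View pics/top13.png

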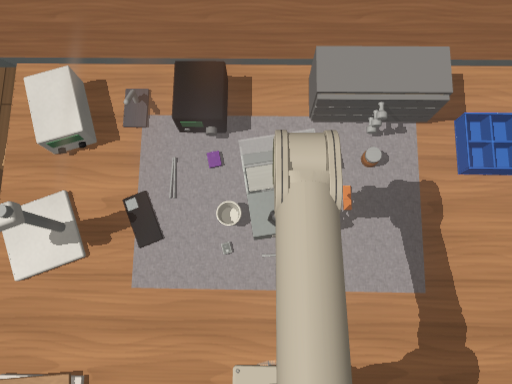

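View pics/cmp2.png

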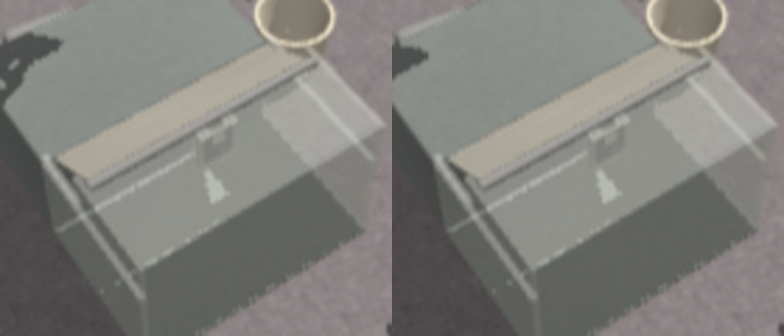

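The case is in the hopper, standing on end near the deck-side wall, with the flap shut and bystanders unmoved. Before handing in I want its bin x more precisely, using the earlier wrist view taken through the open mouth.

```bash
python3 - <<'E'
from h import *
W=read_camera("wrist"); p,Rm,s=pose()
q=np.array([.904,.428,-.003,-.002]); R1=Rn.from_quat(q/np.linalg.norm(q)).as_matrix()
p1=np.array([.579,-.0103,.0885])
# camera in tool
Rc=W["R"]@Rm; tc=W["R"]@p+W["t"]
C=dict(W); C["R"]=Rc@R1.T; C["t"]=tc-C["R"]@p1
for n,u,v,z in [("end a",236,105,.048),("end b",318,175,.048),("end c",290,208,.048),("end d",207,140,.048)]:
    for zz in (.048,.035,.02):
        w=ray(C,90+u/2,90+v/2,zz); print(n,zz,((w[:2]-O)@ex*1e3).round(1),((w[:2]-O)@ey*1e3).round(1))
for e in [(15,100),(400,298),(100,155)]:
    w=ray(C,90+e[0]/2,90+e[1]/2,.095); print("edge",((w[:2]-O)@ex*1e3).round(1),((w[:2]-O)@ey*1e3).round(1))
E
python3 - <<'E'
import cv2,numpy as np
n=cv2.imread("pics/scene12.png"); a=cv2.imread("pics/scene0.png")
f=lambda x:cv2.resize(x[222:262,230:285],None,fx=7,fy=7,interpolation=cv2.INTER_CUBIC)
cv2.imwrite("pics/z.png",np.clip(np.hstack([f(a),f(n)]).astype(float)*1.8-90,0,255).astype(np.uint8))
E
```

```text
end a 0.048 22.2 57.4
end a 0.035 19.3 57.8
end a 0.02 16.1 58.3
end b 0.048 21.6 23.7
end b 0.035 18.7 21.7
end b 0.02 15.4 19.4
end c 0.048 7.1 23.4
end c 0.035 3.2 21.4
end c 0.02 -1.4 19.1
end d 0.048 7.5 57.6
end d 0.035 3.6 58.1
end d 0.02 -0.9 58.6
edge 0.3 95.2
edge 20.8 -5.9
edge 2.2 73.1
```

View pics/z.png

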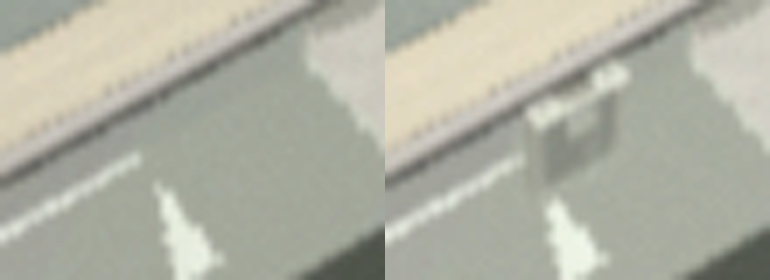

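Run:
```python
from h import *
W=read_camera("wrist"); p,Rm,s=pose()
c=-W["R"].T@W["t"]; a=W["R"][2]
print("cam tool",(Rm.T@(c-p)).round(4),"axis tool",(Rm.T@a).round(3)); print("cam bin",((c[:2]-O)@ex).round(4),((c[:2]-O)@ey).round(4),c[2])
```

```text
cam tool [ 0.0766 -0.0004 -0.1416] axis tool [-0.299 -0.001  0.954]
cam bin -0.0068 0.0507 0.3753629658614456
```

```bash
python3 -m pendant '[[[0.027,0.022,0,0,0,0,0.085],[0.027,0.022,0,0,0,0,0.085],[0.027,0.022,0,0,0,0,0.085],[0.027,0.022,0,0,0,0,0.085],[0,0,0,0,0,0,0.085],[0,0,0,0,0,0,0.085]]]'
python3 - <<'E'
from h import *
import cv2
c=read_camera("wrist"); cv2.imwrite("pics/w14.png",c["image"])
cc=-c["R"].T@c["t"];print("cam bin",((cc[:2]-O)@ex).round(4),((cc[:2]-O)@ey).round(4),cc[2])
E
```

```text
time_s: 11.38
ee_pos: [0.6504, 0.0051, 0.2318]
tool_rot: [-0.003, 0.904, 0.428, -0.008]
contact_force: [-0.5, -0.8, -0.1]
opening: 0.996
cam bin 0.1364 0.0541 0.3725663515367148
```

View pics/w14.png

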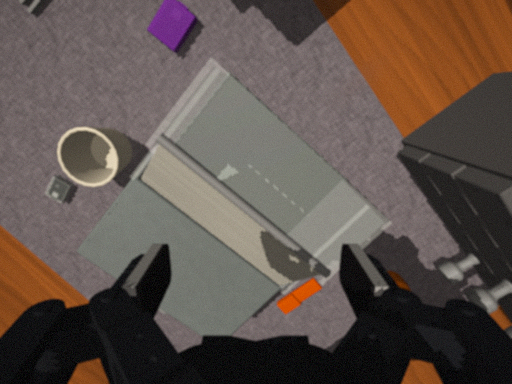

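The case is hidden under the flap and hinge from here. I'll go to the +y side instead and look under the flap through the clear cheek, where the deck's own corner gives an x reference.

```bash
python3 -m pendant '[[[0,0,0,0,0,-10,0.085],[0,0,0,0,0,-10,0.085],[0,0,0,0,0,-10,0.085],[0,0,0,0,0,-10,0.085],[0,0,0,0,0,-10,0.085],[0.04,-0.016,0,0,0,0,0.085],[0.04,-0.016,0,0,0,0,0.085],[0.04,-0.016,0,0,0,0,0.085],[0.04,-0.016,0.02,0,0,0,0.085],[0,0,0,0,0,0,0.085]]]'
python3 - <<'E'
from h import *
import cv2
c=read_camera("wrist"); cv2.imwrite("pics/w15.png",c["image"]); goto(0,0,0)
cc=-c["R"].T@c["t"];print("cam bin",((cc[:2]-O)@ex).round(4),((cc[:2]-O)@ey).round(4),cc[2])
E
```

```text
time_s: 12.68
ee_pos: [0.5441, 0.1486, 0.2181]
tool_rot: [-0.005, 0.628, 0.778, -0.003]
contact_force: [-0.4, -0.6, 1.4]
opening: 0.997
time 12.725 ee bin -0.0021 0.1619 0.2193 tool shift needed [-0.1627 -0.0013  0.2187]
tool y angle in bin 1.8839358479529356 want -50 tilt z [-0.009  0.002 -1.   ]
cam bin -0.0047 0.2405 0.3601680624421992
```

View pics/w15.png

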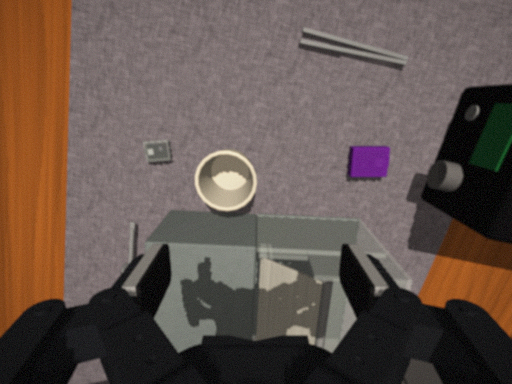

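Run:
```python
from h import *
import cv2
c=read_camera("wrist"); im=c["image"]
z=cv2.resize(im[205:305,210:350],None,fx=5,fy=5,interpolation=cv2.INTER_CUBIC)
z=np.clip(z*1.6-80,0,255).astype(np.uint8); cv2.imwrite("pics/w15z.png",z)
for X in [(0,100,.095),(0,58,.048),(16,58,.048),(0,58,.004),(16,58,.004),(0,22,.048)]:
    w=O+X[0]/1e3*ex+X[1]/1e3*ey; u,v=proj(c,[*w,X[2]]); print(X,((u-210)*5).round(),((v-205)*5).round())
```

```text
(0, 100, 0.095) 231.0 196.0
(0, 58, 0.048) 226.0 261.0
(16, 58, 0.048) 293.0 264.0
(0, 58, 0.004) 227.0 178.0
(16, 58, 0.004) 287.0 180.0
(0, 22, 0.048) 221.0 390.0
```

View pics/w15z.png

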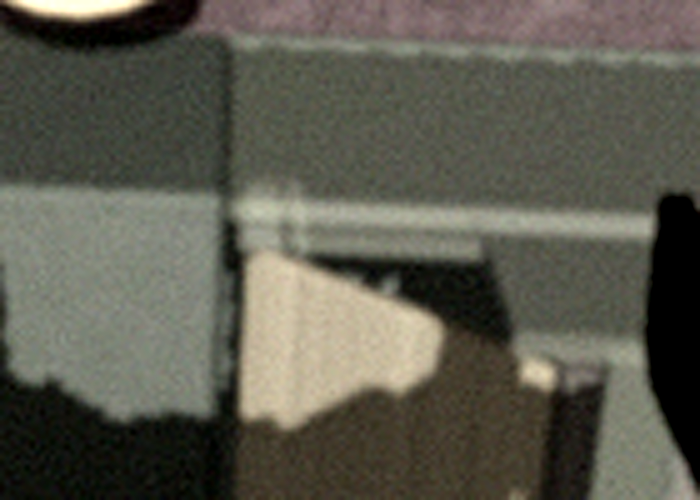

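Run:
```python
from h import *
import cv2
im=np.mean([read_camera("wrist")["image"].astype(float) for _ in range(6)],0)
z=cv2.resize(im[230:262,245:300],None,fx=13,fy=13,interpolation=cv2.INTER_CUBIC)
cv2.imwrite("pics/w16z.png",np.clip((z-60)*1.8,0,255).astype(np.uint8))
```

```text
(no output)
```

View pics/w16z.png

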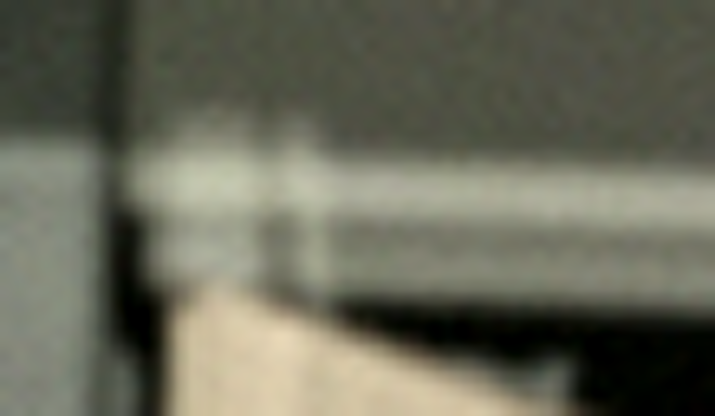

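Run:
```python
from h import *
import cv2
cs=[read_camera("scene") for _ in range(6)]; c=cs[0]
im=np.mean([k["image"].astype(float) for k in cs],0)
base=np.clip((cv2.resize(im[215:270,225:290],None,fx=8,fy=8,interpolation=cv2.INTER_CUBIC)-60)*1.5,0,255).astype(np.uint8)
outs=[]
for x0 in (0,7):
    o=base.copy()
    for x in (x0,x0+16):
        for y in (22,58):
            for z in (.004,.048):
                w=O+x/1e3*ex+y/1e3*ey; u,v=proj(c,[*w,z])
                cv2.circle(o,(int((u-225+.5)*8),int((v-215+.5)*8)),3,(0,0,255) if x==x0 else (0,255,0),-1)
    # refs: hinge rod ends of cover edge x=67 z=.14 y+-95, floor far corners
    for X in [(67,0,.140),(67,60,.140),(0,0,.004),(0,60,.004),(62,30,.144)]:
        w=O+X[0]/1e3*ex+X[1]/1e3*ey; u,v=proj(c,[*w,X[2]]); cv2.circle(o,(int((u-225+.5)*8),int((v-215+.5)*8)),3,(255,0,0),-1)
    outs.append(o)
cv2.imwrite("pics/s17.png",cv2.resize(np.hstack(outs),None,fx=.76,fy=.76))
```

```text
(no output)
```

View pics/s17.png

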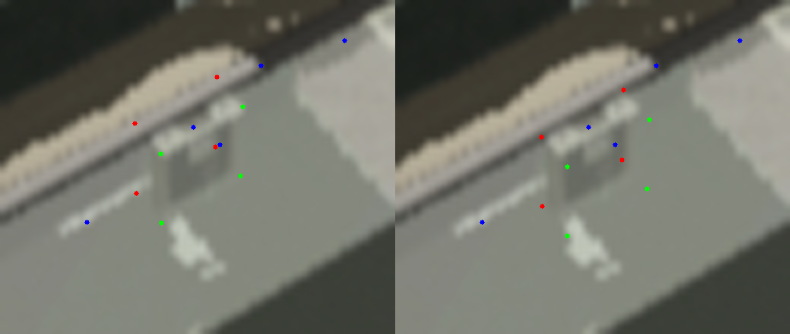

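Measured against the deck edge in this side view (x=0 at column ~94 at the case's depth, about 10.6 px/mm), the case spans bin x of about 5 to 22 mm. Its 16 mm width fits. The open-mouth view gave 7 to 22 mm. The coarser scene view reads lower, at about 0 to 2 mm, but at 2 mm/px and partly hidden. The case stands still inside the hopper, the flap is shut and the hand is clear, so I'm handing in.

Run:
```python
from rig import r
print(r.hand_in()); s=r.get_state(); print(s["time_s"],s["contact_force"].round(2))
```

```text
the job is handed in; nothing more can be done
None
the job is handed in; nothing more can be done
```

I posted the clear case into the returns bin and handed the job in; no verdict came back. With the jaw axis turned 50° off the pushing direction, one finger opened the flap and held it. The other finger's corner pushed the case along the deck and over the edge. The hand then backed out and lifted clear.

**Last checks**
- **Flap:** it looks the same as in the first picture, so shut.
- **Case:** the deck is empty and the case stands on end on the hopper floor. It had not moved between pictures about 1 s apart.
- **Bystanders:** the cup, phone, jar and tweezers match the first scene picture. The wedge patch failed that comparison (36.8 against about 3), which I put down to the arm's shadow. The wedge and screwdriver look in place in the later views, but I did not measure them.
- **Forces:** the wrist force read about 3.5 N at most, and about 1.7 N with the hand clear before hand-in.

**Disagreement:** the wrist views put the case's underside at about bin x = 5 to 7 mm. The coarser, partly hidden scene view put it nearer 0 to 2 mm. The judged limit is x above 0, so the margin there is small.

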